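# Load the leaf drill jig and lock it with its ball-lock pin

## Task

Lay the oak off-cut flat in the nest of the drilling jig, swing the jig's leaf fully shut over it, then press the red thumb button of the ball-lock pin and, keeping it pressed, drive the pin right home through the leaf; let go so that the button springs back out and the pin is locked. Leave the other things on the bench where they are.

Things in the scene. Friction and masses are not known exactly. Their poses are not given: they have to be found in the camera images.
- blank_center (a point): Centre of the loose oak off-cut to be drilled: a plain block 42 (x) x 130 (y) x 18 mm (z), about 70 g, lying flat on the bench; the point is 9 mm above its underside. It may go in either way round. It lies left or right of the jig, a grey scraper on the other side; not the slimmer pine wedge at the far right. (Mind the lamp beam that hangs over the bench's front edge, 0.66 m up.)
- nest (a point): Centre of the nest's floor, 15 mm above the bench, on a fixed plywood base 104 x 172 mm (x -59 to 45, y -78 to 94). y: along it, away from the robot, to the hinge; x: across it to the right, as the pin is driven; z up. The off-cut lies along y with 2 mm play all round, between end stops and side guides (y -64 to -46), 13 mm high with lead-ins, and the fork (y 17 to 43). Sides free at y -46 to 17.
- leaf (a joint): Angle of the jig's short aluminium leaf (rad): 0 fully shut (flat, over the off-cut's far end), 1.57 upright, stop at 2.6. Starts open, leaning back from the robot, 1.65 to 1.9. The stiff hinge (0.06 N m) keeps it about where it is left; hook it over from behind, then press it down. Shut, it clears a seated off-cut by 2.5 mm; one not down in the nest keeps it from shutting.
- leaf_hinge (a point): On the leaf's hinge axis, mid-width: in the nest's frame x 0, y +78, z +32 mm; the leaf turns about the nest's x. Its plate is 44 mm wide, 10 thick, 8 to 37 mm from the hinge, its top (shut) 1.5 mm below the axis; two brass drill bushings 15 mm across stand 3.5 mm above the axis 24 mm from it. Cheeks and knuckle reach 10 mm round the axis.
- leaf_tip (a point): Centre of the eye at the leaf's free end, 48 mm from the hinge: a boss 24 mm in diameter, 43 mm wide (along x), with a 13.2 mm hole along x. When the leaf is shut this hole lines up with the holes of the fork's two lugs.
- fork (a point): Centre of the outer (left) face of the fork's left lug, on the axis of the pin holes: in the nest's frame x -53, y +30, z +32 mm; axes as the nest's. Along +x: left lug (26 mm in diameter, 20 long), a 56 mm gap over the off-cut that takes the leaf's eye (11.5 mm spare before it, 1.5 behind), right lug (8 mm).
- pin_shoulder (a point): Front face of the pin's black handle (28 mm in diameter, 14 long), on the axis; x to the tip, 95 mm on. Oiled steel pin, 10 mm in diameter; 88 mm on, two balls stand out 4 mm unless the button is in. Starts parked in the left lug, 65 mm short of home, drooping 3 degrees; the balls stop it at the leaf's eye. Home: this point on fork, balls beyond the right lug.
- button_face (a point): Centre of the outer face of the pin's red thumb button: a 14 mm disc standing 8 mm out of the handle's rear, facing left (the nest's -x), 22 mm behind the shoulder when out. Pushing this face along the pin presses the button and then drives the pin.
- button (a joint): How far the thumb button is in (m): 0 out, 0.006 fully in. Spring: 3 N to start, 6 N fully in. It draws the balls in; from about 0.004 they pass the holes.
- wedge: Pine wedge off-cut, 30 x 100 x 24 mm, lying; origin under its centre. Bystander.
- scraper: Grey plastic wax-levelling scraper, 30 x 70 x 15 mm, lying; origin under its centre. Bystander.
- glue_bottle: White glue bottle with a red tip, 55 mm in diameter, 168 mm tall, standing behind the jig to the right; origin under its centre. Bystander.
- filler_jar: Jar with a brown lid, 66 mm in diameter, 57 mm tall, behind the jig to the left; origin under its centre. Bystander.
- cork_block: Cork sanding block, 60 x 105 x 35 mm, near the front left; origin under its centre. Bystander.
- pencil: Flat red carpenter's pencil, 14 x 155 x 8 mm, lying at the back right; origin under its centre. Bystander.

How it is judged:
By the outcome, as a careful person would: the job done as asked, in the order asked, and still so for the second after the job is handed in, with the robot touching nothing.
It also fails if it takes over 64 s, if anything falls off the work surface, if the arm or the gripper's body presses on something with over 40 N, if the wrist force passes 120 N, or if a joint passes its speed limit or range.

## Robot

A 7-joint arm with a two-finger parallel gripper is mounted at the origin on a cart in front of the work surface, level with it; the furniture and walls round the work are solid. World frame = base frame: x ahead of the robot, y to its left, z up, the work surface at z = 0. Lengths are in m, angles in rad, forces in N, time in s.
With the tool pointing down it reaches from about 0.425 to 0.925 m from the base axis. Payload 6.8 kg.
Tool frame: the origin (TCP) lies on the front face of the gripper's body, between the roots of the fingers; the fingertips stand 73 mm ahead of it and the grasp point (between the pads) lies 54 mm ahead of it (env.nose_length is the distance from the TCP to the fingertips, in m); z points along the fingers, y is the line along which they close (so a half turn about z gives the same grasp; the last joint's range is limited). The gripper opens to 85 mm and grips with 20 to 120 N. Pads are 22 mm wide; open, the fingers measure 114 mm over their backs; the gripper's body (76 mm by 85 mm) begins 54 mm behind the grasp point. The pads swing forward as they close: fully open they stand 13 mm farther back than shut.
Start: joints at [-1.318, 0.477, 0.022, 1.555, -0.011, 1.109, -0.083], TCP at [0.238, 0.632, 0.304] pointing down, gripper open.
Joint ranges: [-2.96, 2.96], [-0.34, 2.1], [-1.41, 1.46], [0.24, 2.44], [-1.37, 4.51], [0.17, 1.92], [-2.96, 2.96]. Speed limits (rad/s): [2.39, 2.39, 3.14, 3.14, 3.14, 3.14, 3.14].

## Interface

Orientations are given as a unit quaternion [w, x, y, z].
In Python, from cell import env, kin, camera, calibration, job gives the robot as it stands. The module is installed in compiled form; this text tells all that it offers. Calls block until the motion is done:
- env.reach(position, orientation): joint-space move of the TCP to a pose.
- env.movel(position, velocity=0.15, rot=None, stop_force=None): straight line of the TCP; rot=None keeps the orientation; velocity is the mean speed in m/s. With stop_force (N) it stops when the force on the tool has changed by that much, and returns True; else False.
- env.goto_joints(angles): joint-space move.
- env.grip(opening, f_grip=None): finger opening in m; f_grip is the grip in N (None keeps the last); returns when the fingers have stopped.
- env.dwell(seconds).
- kin.inverse_kinematics(position, orientation): joint angles nearest the present ones, or None.
- env.get_state(): the state.
- camera(name): name is "scene" or "side" or "wrist"; returns (picture, depth): 400x640x3 uint8, blue, green, red; 400x640 float32, m along the optical axis (not along the pixel's ray), 0 where there is no reading.
- calibration(name): a dict with "fx", "fy", "cx", "cy" (pixels), "rvec" (rotation vector, rad) and "tvec" (3), from world to camera coordinates, as OpenCV has them. Camera axes: x right, y down, z forward; pixel columns grow to the right and rows downward; lengths in m; the calibration is good to about 2 mm. A picture is of the moment at which its call begins: read the wrist's pose just before it. calibration takes no time and is no camera call; for the wrist camera it gives the pose at the moment of the call.
A pose or a line that the arm cannot do raises env.PlanningError and nothing moves.
- job.job_done(): hands the job in; it is judged then, once.
The state is a dict: "time": time; "qpos": joint angles; "joint_velocities": joint speeds; "joint_torque": joint torques, N m; "tcp_pos": TCP position; "orientation": TCP orientation; "force": force on the tool from outside, world axes, zero at the start; "torque": the same for the moment, N m; "opening": finger opening in m; "gripper_force": force on a finger pad.
Only numpy, scipy, OpenCV 4.12 (cv2) and the standard library are available. Lean on these libraries where they do the work, as an engineer would, in place of code of your own. Each camera call takes 0.05 s, during which the arm holds its last target. There are 200 camera calls.

## Working session

There is one attempt and no reset: what is moved stays moved. The work goes in short steps, each a Python script; the robot and the scene stay as the last script left them, time stands still between calls to the robot, and variables do not carry over. Pictures are saved under pics/ and viewed, at most 10 in all, crops included, and the job is handed in when it is done.

```bash
mkdir -p pics; ls; python3 - <<'E'
from cell import env,kin,camera,calibration,job
import cv2,numpy as np
for n in("scene","side"):
    p,d=camera(n);cv2.imwrite(f"pics/{n}0.png",p);np.save(f"pics/{n}0.npy",d)
    c=calibration(n);print(n,c); R=cv2.Rodrigues(np.array(c["rvec"]))[0];print(-R.T@np.array(c["tvec"]).ravel(), R[2])
s=env.get_state();print(s)
E
```

```text
pics
scene {'fx': 453.06703737506956, 'fy': 453.06703737506956, 'cx': 314.41771685214576, 'cy': 200.66811508233994, 'rvec': array([ 2.29130775, -0.98171762,  0.36639084]), 'tvec': array([-0.43321229,  0.22680606,  0.86802883])}
[ 0.01868167 -0.56389121  0.82113679] [ 0.46676562  0.427207   -0.77435395]
side {'fx': 460.2221975087457, 'fy': 460.2221975087457, 'cx': 315.0780564052352, 'cy': 195.3423808364904, 'rvec': array([ 2.12071276, -0.16914367,  0.06546341]), 'tvec': array([-0.51181272,  0.03643877,  1.1039901 ])}
[ 0.38341609 -0.98559431  0.60305069] [ 0.11428972  0.84167315 -0.52775389]
{'time': 0.1, 'qpos': array([-1.31812693,  0.47768372,  0.02234538,  1.55630435, -0.01148047,
        1.10933527, -0.08310984]), 'joint_velocities': array([ 0.00124049, -0.00108963,  0.00082416, -0.00234216, -0.00086067,
       -0.00175381,  0.00103397]), 'joint_torque': array([ 5.09933248e-03, -5.97757995e+01,  1.61420155e+00, -2.81951916e+01,
        1.29100299e-02,  5.01844188e-03, -3.53264042e-06]), 'tcp_pos': array([0.23813569, 0.6311681 , 0.30306589]), 'orientation': array([-7.74973525e-05,  1.79399633e-01,  9.83775955e-01, -7.97453582e-04]), 'force': array([0.80756364, 0.17186668, 0.25304734]), 'torque': array([-0.04839475,  0.01609664, -0.00924259]), 'gripper_force': 0.0, 'opening': 0.08535922351077904}
```

View pics/scene0.png

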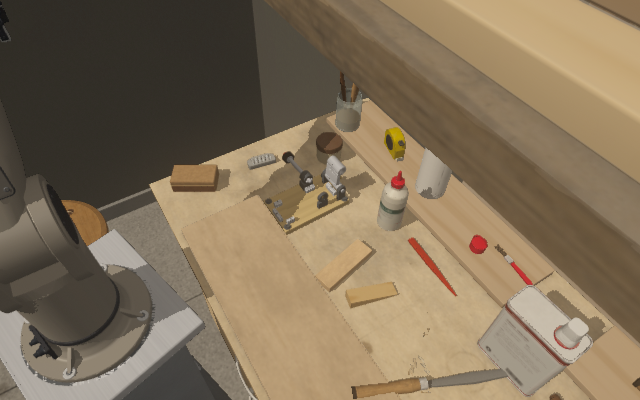

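View pics/side0.png

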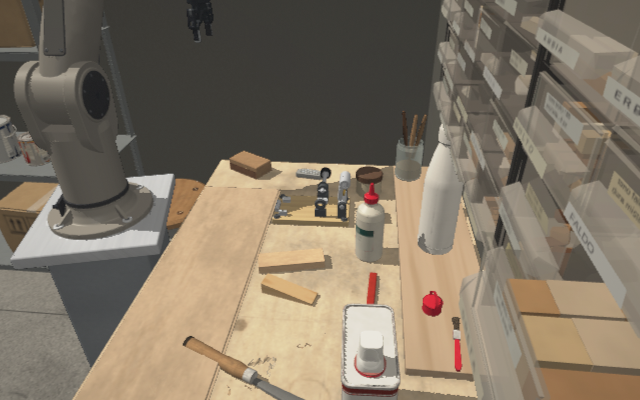

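Scene picture: the jig is at about (310,195) px, with the pin's handle at (290,158). The oak off-cut is at (347,265), right of the jig, and the wedge at (372,293). The scraper is at (262,160), left of the jig. Side picture: the jig is at (312,205) and the oak at (292,261).

```bash
cat > h.py <<'E'
from cell import env,kin,camera,calibration,job
import cv2,numpy as np
from scipy.spatial.transform import Rotation as Rn
def cam(c):
    R=cv2.Rodrigues(np.array(c["rvec"]))[0];t=np.array(c["tvec"]).ravel();return R,t
def cloud(d,c):
    R,t=cam(c);v,u=np.mgrid[:d.shape[0],:d.shape[1]]
    P=np.stack([(u-c["cx"])/c["fx"]*d,(v-c["cy"])/c["fy"]*d,d],-1)
    return (P-t)@R
def onplane(c,uv,z):
    R,t=cam(c);uv=np.atleast_2d(uv).astype(float)
    r=np.c_[(uv[:,0]-c["cx"])/c["fx"],(uv[:,1]-c["cy"])/c["fy"],np.ones(len(uv))]@R
    o=-R.T@t;return o+r*((z-o[2])/r[:,2])[:,None]
def proj(c,P):
    R,t=cam(c);q=np.atleast_2d(P)@R.T+t
    return np.c_[q[:,0]/q[:,2]*c["fx"]+c["cx"],q[:,1]/q[:,2]*c["fy"]+c["cy"]]
def down(yaw):
    # tool z down; tool y (closing line) along world direction at angle yaw
    y=np.array([np.cos(yaw),np.sin(yaw),0]);z=np.array([0,0,-1.]);x=np.cross(y,z)
    q=Rn.from_matrix(np.c_[x,y,z]).as_quat();return q[[3,0,1,2]]
E
python3 - <<'E'
from h import *
for n,pts in(("scene",dict(oak=(347,265),wedge=(372,293),pinh=(288,157),scr=(262,160),jar=(329,143),bot=(391,210),eye=(334,165),cork=(195,175),jigfl=(285,228),jigfr=(268,205),bench=(300,260),board=(250,260),shelf=(350,128))),("side",dict(oak=(292,261),wedge=(290,290),pinh=(325,173),scr=(308,173),lug=(322,205),eye=(345,178),baseR=(310,221)))):
    d=np.load(f"pics/{n}0.npy");P=cloud(d,calibration(n))
    for k,(u,v) in pts.items(): print(n,k,P[v,u].round(3))
# oak mask by height in side/scene
P=cloud(np.load("pics/scene0.npy"),calibration("scene"))
m=((P[...,2]>0.012)&(P[...,2]<0.03)).astype(np.uint8); m[:, :310]=0; m[:230]=0;m[320:]=0;m[:,405:]=0
n,l,st,ce=cv2.connectedComponentsWithStats(m)
for i in range(1,n):
    if st[i,4]>150:
        q=P[l==i][:,:2].astype(np.float32);print(st[i],P[l==i].mean(0),cv2.minAreaRect(q))
E
```

```text
scene oak [ 0.427 -0.285  0.015]
scene wedge [ 0.413 -0.362  0.013]
scene pinh [0.539 0.001 0.047]
scene scr [0.511 0.066 0.012]
scene jar [ 0.637 -0.042  0.055]
scene bot [ 0.562 -0.285  0.074]
scene eye [ 0.558 -0.126  0.098]
scene cork [0.356 0.127 0.032]
scene jigfl [ 0.404 -0.126  0.015]
scene jigfr [ 0.42  -0.054  0.018]
scene bench [ 0.367 -0.209  0.019]
scene board [ 0.296 -0.133  0.018]
scene shelf [ 0.019 -0.564  0.821]
side oak [ 0.43  -0.285  0.018]
side wedge [ 0.418 -0.363  0.015]
side pinh [ 0.543 -0.001  0.048]
side scr [0.509 0.063 0.016]
side lug [ 0.52  -0.094  0.016]
side eye [ 0.565 -0.139  0.109]
side baseR [ 0.485 -0.146  0.01 ]
[ 310  239   62   81 2047] [ 0.38114898 -0.28933452  0.01672015] ((0.38809019327163696, -0.28258657455444336), (0.20969657599925995, 0.10205154120922089), 20.826330184936523)
[346 284  34  21 430] [ 0.39466645 -0.34916272  0.01730272] ((0.39967218041419983, -0.35099250078201294), (0.031336329877376556, 0.06662342697381973), 60.05039596557617)
```

```bash
python3 - <<'E'
from h import *
d=np.load("pics/scene0.npy");P=cloud(d,calibration("scene"))
for u,v in[(300,10),(400,30),(400,60),(400,90),(500,60),(500,100),(500,150),(600,100),(600,180),(600,210),(350,40),(450,10)]: print(u,v,d[v,u],P[v,u].round(3))
c=calibration("wrist");R,t=cam(c);s=env.get_state();print("wcam",-R.T@t,R[2],R[0],c["fx"])
for p in[(0.44,-0.2,0.40),(0.47,-0.1,0.40),(0.43,-0.285,0.3)]:
    for yw in (0,np.pi/2,-np.pi/2,np.pi): 
        q=kin.inverse_kinematics(p,down(yw)); print(p,yw,None if q is None else np.round(q,2))
E
```

```text
300 10 0.27693385 [ 0.207 -0.377  0.68 ]
400 30 0.22653407 [ 0.201 -0.452  0.7  ]
400 60 0.21412845 [ 0.183 -0.466  0.698]
400 90 0.22348508 [ 0.182 -0.47   0.683]
500 60 0.16466987 [ 0.17  -0.515  0.727]
500 100 0.19200887 [ 0.186 -0.516  0.7  ]
500 150 0.18280989 [ 0.167 -0.529  0.693]
600 100 0.13910985 [ 0.161 -0.552  0.734]
600 180 0.16312966 [ 0.17  -0.565  0.701]
600 210 0.15676036 [ 0.158 -0.57   0.699]
350 40 0.24087222 [ 0.192 -0.429  0.689]
450 10 0.17577653 [ 0.178 -0.487  0.732]
wcam [0.1724751  0.656403   0.37301267] [ 0.26250836 -0.10046848 -0.95968508] [ 0.3525818   0.93577976 -0.00152206] 313.9258231556696
(0.44, -0.2, 0.4) 0 [-0.92  0.13  1.37  1.92 -0.14  1.19  0.5 ]
(0.44, -0.2, 0.4) 1.5707963267948966 [-0.82  0.09  1.22  1.92 -0.09  1.19  2.  ]
(0.44, -0.2, 0.4) -1.5707963267948966 [-1.34 -0.33  1.44  1.92  0.34  1.28 -1.58]
(0.44, -0.2, 0.4) 3.141592653589793 [-0.9   0.12  1.34  1.92 -0.12  1.19 -2.66]
(0.47, -0.1, 0.4) 0 [-0.8   0.05  0.94  1.92 -0.04  1.19  0.15]
(0.47, -0.1, 0.4) 1.5707963267948966 [-0.69  0.05  0.82  1.92 -0.04  1.19  1.71]
(0.47, -0.1, 0.4) -1.5707963267948966 [-0.95  0.06  1.11  1.93 -0.05  1.19 -1.4 ]
(0.47, -0.1, 0.4) 3.141592653589793 [-1.14  0.1   1.34  1.93 -0.1   1.19 -2.9 ]
(0.43, -0.285, 0.3) 0 [-0.39  0.36  1.08  1.98 -0.38  1.01  0.87]
(0.43, -0.285, 0.3) 1.5707963267948966 [-0.23  0.28  0.84  1.98 -0.25  0.99  2.3 ]
(0.43, -0.285, 0.3) -1.5707963267948966 [-0.39  0.36  1.08  1.98 -0.38  1.01 -0.7 ]
(0.43, -0.285, 0.3) 3.141592653589793 [-0.5   0.5   1.3   1.99 -0.55  1.08 -2.09]
```

```bash
cat > fk.py <<'E'
import numpy as np
from scipy.spatial.transform import Rotation as Rn
# POE: axis directions fixed nominal, points fitted
AX=np.array([[0,0,-1],[0,1,0],[0,0,-1],[0,1,0],[0,0,-1],[0,1,0],[0,0,-1]],float)
def fk(p,q,full=False):
    pts=np.zeros((7,3)); ax=AX+np.r_[p[:21]].reshape(7,3)*0
    pts=p[:21].reshape(7,3); R=Rn.identity();t=np.zeros(3);out=[]
    for i in range(7):
        out.append((R.apply(pts[i])+t,R.apply(ax[i])))
        r=Rn.from_rotvec(ax[i]*q[i]); t=R.apply(pts[i]-r.apply(pts[i]))+t; R=R*r
    pos=R.apply(p[21:24])+t; Rt=R*Rn.from_rotvec(p[24:27])
    return (pos,Rt,out) if full else (pos,Rt)
E
cat > fit.py <<'E'
from h import *
from fk import *
from scipy.optimize import least_squares
rng=np.random.default_rng(0);D=[]
while len(D)<60:
    p=[rng.uniform(.3,.6),rng.uniform(-.4,.6),rng.uniform(.15,.45)];o=(Rn.from_quat(down(rng.uniform(-3,3))[[1,2,3,0]])*Rn.from_rotvec(rng.normal(0,.25,3)))
    q4=o.as_quat()[[3,0,1,2]];q=kin.inverse_kinematics(p,q4)
    if q is not None: D.append((np.array(p),o,np.array(q)))
x0=np.zeros(27);x0.reshape(9,3)[1:4,2]=[.35,.35,.77];x0.reshape(9,3)[4:7,2]=[1.,1.3,1.3];x0[23]=1.5;x0[24:27]=0
def f(x):
    r=[]
    for p,o,q in D:
        a,R=fk(x,q);r+=list(a-p)+list(.3*(R*o.inv()).as_rotvec())
    return r
best=None
for a in(0,np.pi/2,np.pi,-np.pi/2):
    x0[26]=a;s=least_squares(f,x0,max_nfev=60)
    if best is None or s.cost<best.cost: best=s
print("rms",np.sqrt(2*best.cost/len(D)/6),best.x.reshape(9,3).round(3));np.save("fk.npy",best.x)
s=env.get_state();pos,R,out=fk(best.x,s["qpos"],True);print(pos,s["tcp_pos"],np.abs(R.as_quat()),s["orientation"]);print(np.round([o[0] for o in out],3))
P=cloud(np.load("pics/scene0.npy"),calibration("scene"))
m=(P[...,2]>.55)&(P[...,2]<.815)&(P[...,0]>.05)&(P[...,0]<.6)
q=P[m];print(len(q),q.min(0),q.max(0));
for y in np.arange(-.6,-.2,.05):
    w=q[(q[:,1]>y)&(q[:,1]<y+.05)]
    if len(w): print(y.round(2),len(w),w[:,[0,2]].min(0).round(3),w[:,[0,2]].max(0).round(3))
E
python3 fit.py
```

```text
rms 3.0052350801866274e-12 [[ 0.     0.     0.207]
 [-0.     0.205  0.287]
 [-0.    -0.03  -1.407]
 [ 0.    -0.691  0.829]
 [ 0.    -0.062  2.011]
 [ 0.    -4.819  1.301]
 [ 0.    -0.062  0.153]
 [ 0.    -0.062  1.556]
 [-0.    -0.     1.571]]
[0.23813569 0.6311681  0.30306589] [0.23813569 0.6311681  0.30306589] [1.79399633e-01 9.83775955e-01 7.97453581e-04 7.74973528e-05] [-7.74973525e-05  1.79399633e-01  9.83775955e-01 -7.97453582e-04]
[[ 0.     0.     0.207]
 [-0.199  0.051  0.287]
 [-0.165 -0.762 -1.217]
 [ 0.728  0.056  0.775]
 [ 0.412  1.242  0.241]
 [ 4.813 -0.672  0.557]
 [ 0.239  0.633  1.706]]
63987 [ 0.14482044 -0.60590302  0.6632717 ] [ 0.21986386 -0.32963635  0.74761014]
-0.6 18887 [0.146 0.663] [0.196 0.738]
-0.55 27259 [0.16  0.664] [0.214 0.748]
-0.5 11122 [0.173 0.664] [0.212 0.737]
-0.45 4946 [0.186 0.663] [0.219 0.719]
-0.4 1419 [0.2   0.664] [0.215 0.697]
-0.35 118 [0.214 0.664] [0.22  0.674]
```

```bash
cat > plan.py <<'E'
from h import *
from fk import *
from scipy.optimize import least_squares
X=np.load("fk.npy")
LO=np.array([-2.96,-.34,-1.41,.24,-1.37,.17,-2.96]);HI=np.array([2.96,2.1,1.46,2.44,4.51,1.92,2.96])
def links(q):
    # points along arm in world: shoulder, elbow, wrist, tcp
    pos,R,out=fk(X,q,True)
    def on(i,z,y): # body point on frame moved by joints <=i
        T=np.eye(3);t=np.zeros(3);Rr=Rn.identity();p=X[:21].reshape(7,3)
        for k in range(i):
            r=Rn.from_rotvec(AX[k]*q[k]);t=Rr.apply(p[k]-r.apply(p[k]))+t;Rr=Rr*r
        return Rr.apply([0,y,z])+t
    return np.array([on(1,.287,0),on(3,.829,-.03),on(5,1.301,-.062),pos])
def clear(q):
    L=links(q);pts=np.concatenate([a+np.linspace(0,1,12)[:,None]*(b-a) for a,b in zip(L[:-1],L[1:])])
    nx=.214+.27*(pts[:,1]+.35); th=.16
    dx=np.maximum(nx-pts[:,0],pts[:,0]-nx-th)*.96; dz=.66-pts[:,2]
    d=np.where((dx>0)&(dz>0),np.hypot(dx,dz),np.maximum(dx,dz))
    return d.min()
def pathclear(a,b): return min(clear(a+(b-a)*s) for s in np.linspace(0,1,15))
def ik(pos,quat,q3,seed=None):
    o=Rn.from_quat(np.array(quat)[[1,2,3,0]]); best=[]
    S=[seed] if seed is not None else []
    az=np.arctan2(pos[1],pos[0])
    for j1 in(-az,-az-1,-az+1):
      for j5 in(0,1,-.8):
        for j7 in(-1.5,1.5): S.append(np.array([j1,.7,q3,1.9,j5,.8,j7]))
    lo,hi=np.delete(LO,2)+.03,np.delete(HI,2)-.03
    for s in S:
        def f(x):
            q=np.insert(x,2,q3);p,R=fk(X,q);return np.r_[p-pos,.3*(R*o.inv()).as_rotvec()]
        r=least_squares(f,np.clip(np.delete(s,2),lo+1e-3,hi-1e-3),bounds=(lo,hi),max_nfev=40)
        if r.cost<1e-9:
            q=np.insert(r.x,2,q3)
            if not any(np.abs(q-b).max()<.05 for b in best): best.append(q)
    return best
E
time python3 - <<'E'
from plan import *
s=env.get_state();q0=s["qpos"];print(links(q0).round(3),clear(q0))
c=calibration("wrist");R,t=cam(c);Rt=Rn.from_quat(s["orientation"][[1,2,3,0]]).as_matrix()
print("cam in tool",Rt.T@(-R.T@t-s["tcp_pos"]),"dir",Rt.T@R[2])
for nm,p,yws in(("view",(.46,-.17,.33),(0.2,-1.4,1.7)),("oak",(.43,-.285,.08),(0.2,-1.4,1.7)),("nest",(.46,-.1,.12),(0.2,-1.4,1.7))):
  for yw in yws:
    for q3 in(-1.2,-.7,0,.7,1.2):
        for q in ik(np.array(p),down(yw),q3): 
            if clear(q)>.06: print(nm,yw,q.round(2),"clr",round(clear(q),3),"elbow",links(q)[1].round(2))
E
```

```text
[[0.    0.    0.287]
 [0.091 0.234 0.768]
 [0.238 0.631 0.558]
 [0.238 0.631 0.303]] 0.24580641264498707
cam in tool [ 0.07033214  0.00032211 -0.06995678] dir [-2.80946024e-01  1.90779821e-04  9.59723551e-01]
oak 0.2 [ 1.34  0.94 -1.2   2.03  1.09  1.02 -0.23] clr 0.118 elbow [ 0.07 -0.43  0.61]
oak 0.2 [-0.35  1.04  1.2   2.13 -1.26  1.01  1.79] clr 0.098 elbow [0.45 0.13 0.56]
oak -1.4 [ 1.34  0.94 -1.2   2.03  1.09  1.02 -1.83] clr 0.118 elbow [ 0.07 -0.43  0.61]
oak -1.4 [-0.35  1.04  1.2   2.13 -1.26  1.01  0.19] clr 0.098 elbow [0.45 0.13 0.56]
oak 1.7 [ 1.34  0.94 -1.2   2.03  1.09  1.02  1.27] clr 0.118 elbow [ 0.07 -0.43  0.61]
real	0m10.125s
user	0m10.532s
sys	0m0.054s
```

```bash
python3 - <<'E'
from plan import *
q0=env.get_state()["qpos"]
for nm,p in(("view",(.46,-.17,.24)),("oak",(.43,-.285,.12)),("nest",(.46,-.1,.12)),("pin",(.53,.03,.12))):
  for yw in(-1.8,1.34):
   for q3 in(-1.4,-1.2,-.9,-.5,0,.5,.9,1.2,1.4):
    C=[(clear(q),q) for q in ik(np.array(p),down(yw),q3)]
    for c,q in C:
        if c>.04: print(nm,yw,q.round(2),"clr",round(c,3),"path",round(pathclear(q0,q),3),"elb",links(q)[1].round(2))
E
```

```text
oak -1.8 [ 1.43  1.03 -1.4   2.01  1.12  1.21 -2.26] clr 0.15 path -0.037 elb [ 0.04 -0.46  0.57]
oak -1.8 [ 1.34  0.84 -1.2   2.02  0.96  1.01 -2.15] clr 0.097 path -0.046 elb [ 0.06 -0.4   0.65]
oak -1.8 [ 1.16  0.66 -0.9   2.03  0.72  0.81 -1.97] clr 0.049 path -0.028 elb [ 0.1  -0.32  0.72]
oak -1.8 [-0.36  0.91  1.2   2.12 -1.11  0.97 -0.31] clr 0.042 path 0.008 elb [0.41 0.12 0.62]
oak -1.8 [-0.41  1.14  1.4   2.12 -1.28  1.21 -0.17] clr 0.149 path 0.056 elb [0.47 0.17 0.51]
oak 1.34 [ 1.43  1.03 -1.4   2.01  1.12  1.21  0.88] clr 0.15 path -0.037 elb [ 0.04 -0.46  0.57]
oak 1.34 [ 1.34  0.84 -1.2   2.02  0.96  1.01  0.99] clr 0.097 path -0.046 elb [ 0.06 -0.4   0.65]
oak 1.34 [ 1.16  0.66 -0.9   2.03  0.72  0.81  1.17] clr 0.049 path -0.028 elb [ 0.1  -0.32  0.72]
oak 1.34 [-0.36  0.91  1.2   2.12 -1.11  0.97  2.83] clr 0.042 path 0.008 elb [0.41 0.12 0.62]
nest -1.8 [ 1.09  0.96 -1.4   2.12  1.1   1.14 -2.67] clr 0.066 path -0.034 elb [ 0.18 -0.41  0.6 ]
nest -1.8 [-0.77  0.85  1.2   2.22 -1.1   0.91 -0.65] clr 0.058 path 0.058 elb [0.31 0.26 0.64]
nest -1.8 [-0.82  1.09  1.4
[... 422 characters left out ...]
path -0.02 elb [ 0.31 -0.35  0.56]
pin -1.8 [-0.84  0.7   0.9   2.08 -0.82  0.76 -1.21] clr 0.055 path 0.055 elb [0.26 0.24 0.7 ]
pin -1.8 [-0.98  0.93  1.2   2.09 -1.11  0.99 -0.96] clr 0.116 path 0.113 elb [0.27 0.35 0.61]
pin -1.8 [-1.03  1.16  1.4   2.09 -1.28  1.23 -0.83] clr 0.194 path 0.151 elb [0.28 0.41 0.5 ]
pin 1.34 [ 0.77  1.04 -1.4   1.98  1.13  1.23  0.26] clr 0.1 path -0.02 elb [ 0.31 -0.35  0.56]
pin 1.34 [-0.84  0.7   0.9   2.08 -0.82  0.76  1.93] clr 0.055 path 0.055 elb [0.26 0.24 0.7 ]
pin 1.34 [-0.98  0.93  1.2   2.09 -1.11  0.99  2.18] clr 0.116 path 0.113 elb [0.27 0.35 0.61]
pin 1.34 [-1.03  1.16  1.4   2.09 -1.28  1.23  2.31] clr 0.194 path 0.151 elb [0.28 0.41 0.5 ]
```

```bash
cat >> plan.py <<'E'
def go(pos,yaw=None,quat=None,q3s=(1.42,1.4,1.35,1.3,1.2),minc=.09,run=True,wp=None):
    q0=env.get_state()["qpos"];quat=down(yaw) if quat is None else quat;best=None
    for q3 in q3s:
        for q in ik(np.array(pos),quat,q3,q0):
            c=min(pathclear(q0,q),clear(q))-.02*np.abs(q-q0).max()
            if best is None or c>best[0]: best=(c,q)
        if best and best[0]>minc: break
    if best is None: print("no ik",pos);return None
    q=best[1];tz=[fk(X,q0+(q-q0)*s)[0].round(2).tolist() for s in(.25,.5,.75)]
    print("go",q.round(2),"score",round(best[0],3),"via",tz)
    if run: env.goto_joints(q)
    return q
def snap(n):
    s=env.get_state();c=calibration("wrist");p,d=camera("wrist")
    cv2.imwrite(f"pics/{n}.png",p);np.save(f"pics/{n}.npy",d);np.save(f"pics/{n}_c.npy",c,allow_pickle=True);return p,d,c
def load(n): return cv2.imread(f"pics/{n}.png"),np.load(f"pics/{n}.npy"),np.load(f"pics/{n}_c.npy",allow_pickle=True).item()
E
python3 - <<'E'
from plan import *
a=go((.46,-.04,.2),-1.8,run=False)
if a is not None and pathclear(env.get_state()["qpos"],a)>.09:
    env.goto_joints(a);snap("A")
    b=go((.42,-.2,.19),-1.8,run=False)
    if b is not None and min(pathclear(a,b),clear(b))>.08: env.goto_joints(b);snap("B")
s=env.get_state();print(s["tcp_pos"],s["force"],s["time"])
A=cv2.imread("pics/A.png");B=cv2.imread("pics/B.png")
if B is not None: cv2.imwrite("pics/AB.png",cv2.resize(np.vstack([A,B]),None,fx=.75,fy=.75))
E
```

```text
go [-1.02  0.79  1.42  2.2  -0.95  1.05 -0.86] score 0.054 via [[0.38, 0.47, 0.21], [0.46, 0.29, 0.17], [0.48, 0.11, 0.17]]
[0.23813569 0.6311681  0.30306589] [0.80756364 0.17186668 0.25304734] 0.1[ WARN:0@1.142] global loadsave.cpp:275 findDecoder imread_('pics/A.png'): can't open/read file: check file path/integrity
[ WARN:0@1.142] global loadsave.cpp:275 findDecoder imread_('pics/B.png'): can't open/read file: check file path/integrity
```

```bash
python3 - <<'E'
from plan import *
a=go((.45,-.03,.16),-1.8,run=False,minc=.06)
pc=pathclear(env.get_state()["qpos"],a);print(pc,clear(a))
if pc>.07:
    env.goto_joints(a);snap("A")
    b=go((.43,-.20,.16),-1.8,run=False,minc=.06);print(pathclear(a,b),clear(b))
    if min(pathclear(a,b),clear(b))>.07: env.goto_joints(b);snap("B")
s=env.get_state();print(s["tcp_pos"],s["force"],s["time"])
A=cv2.imread("pics/A.png");B=cv2.imread("pics/B.png")
if B is not None: cv2.imwrite("pics/AB.png",cv2.resize(np.vstack([A,B]),None,fx=.75,fy=.75))
E
```

```text
go [-1.02  0.93  1.42  2.25 -1.11  1.08 -0.74] score 0.088 via [[0.37, 0.47, 0.19], [0.44, 0.29, 0.14], [0.46, 0.12, 0.13]]
0.11620080858003196 0.12182431385766196
go [-0.62  0.97  1.42  2.2  -1.13  1.12 -0.37] score 0.058 via [[0.45, -0.07, 0.16], [0.45, -0.11, 0.16], [0.44, -0.16, 0.16]]
0.06583511909763627 0.0675533535941567
[ 0.45028819 -0.02941326  0.15989922] [0.5097451  0.92254079 0.0054033 ] 2.6667[ WARN:0@3.006] global loadsave.cpp:275 findDecoder imread_('pics/B.png'): can't open/read file: check file path/integrity
```

View pics/A.png

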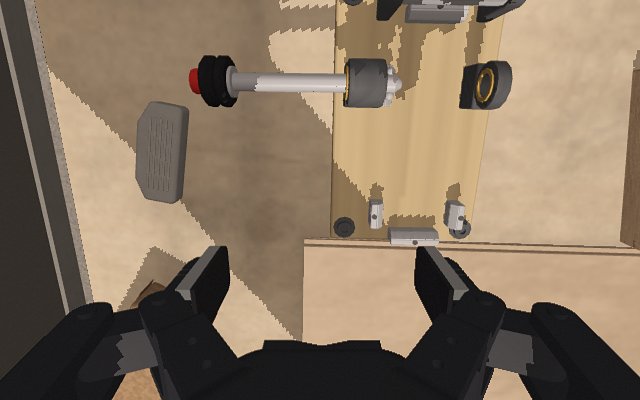

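Picture A: the pin's button is at (193,81), the handle at (215,80) and the left lug at (366,83). The right lug is at (487,85), the base's left edge at x≈333 and its front edge at y≈238. The leaf is at the top (435,10), and the nest is empty.

```bash
python3 - <<'E'
from plan import *
b=go((.43,-.19,.135),-1.8,run=False,minc=.08);a=env.get_state()["qpos"];print(pathclear(a,b),clear(b))
if min(pathclear(a,b),clear(b))>.075: env.goto_joints(b);p,d,c=snap("B")
s=env.get_state();print(s["tcp_pos"],s["force"],s["time"])
# from A
p,d,c=load("A");P=cloud(d,c)
def line(n,rows,lo,hi,zmin,zmax,side):
    p,d,c=load(n);P=cloud(d,c);out=[]
    for v in rows:
        ok=np.where((P[v,lo:hi,2]>zmin)&(P[v,lo:hi,2]<zmax))[0]
        if len(ok): out.append(P[v,lo+(ok[0] if side=="L" else ok[-1])])
    return np.array(out)
L=line("A",range(115,225,5),310,470,.011,.02,"L");print("left edge z",L[:,2].mean())
k=np.polyfit(L[:,0],L[:,1],1);print("left line dy/dx",k,"res",np.std(L[:,1]-np.polyval(k,L[:,0])))
Rr=line("A",range(120,200,5),400,520,.011,.02,"R");k=np.polyfit(Rr[:,0],Rr[:,1],1);print("right",k,np.std(Rr[:,1]-np.polyval(k,Rr[:,0])))
# pin shaft and handle, lug clouds
for nm,(u0,u1,v0,v1),z0 in(("btn",(187,199,68,95),.02),("handle",(200,236,55,108),.03),("shaft",(245,335,70,95),.03),("lugL",(345,388,58,108),.03),("lugR",(462,512,60,110),.03)):
    q=P[v0:v1,u0:u1].reshape(-1,3);q=q[q[:,2]>z0];print(nm,len(q),q.mean(0).round(4),"min",q.min(0).round(4),"max",q.max(0).round(4))
E
```

```text
go [-0.63  1.06  1.42  2.22 -1.23  1.16 -0.32] score 0.086 via [[0.45, -0.07, 0.15], [0.45, -0.11, 0.15], [0.44, -0.15, 0.14]]
0.09418717936746628 0.10943847254804706
[ 0.43038211 -0.18936512  0.1348914 ] [-0.16331969  1.20510147 -0.02679814] 3.4083
left edge z 0.013420340453317482
left line dy/dx [-0.24602345  0.07458639] res 0.00017705270276366315
right [-0.24718614 -0.03065795] 0.0006908102568292664
btn 224 [0.5475 0.0197 0.0484] min [ 0.5206 -0.0455  0.0403] max [0.5545 0.0244 0.2298]
handle 1727 [0.544  0.0065 0.0509] min [ 0.5206 -0.0455  0.0339] max [0.5588 0.0211 0.2298]
shaft 1707 [ 0.5347 -0.031   0.0493] min [ 0.5206 -0.0554  0.0424] max [ 0.5451 -0.005   0.2298]
lugL 2055 [ 0.5249 -0.0698  0.0574] min [ 0.511  -0.0825  0.0326] max [ 0.5395 -0.0455  0.2298]
lugR 1798 [ 0.5088 -0.1358  0.0505] min [ 0.4949 -0.1445  0.03  ] max [ 0.5215 -0.0455  0.2298]
```

```bash
python3 - <<'E'
from plan import *
th=-.2418;ey=np.array([np.cos(th),np.sin(th)]);ex=np.array([np.sin(th),-np.cos(th)])
for n in "AB":
    p,d,c=load(n);P=cloud(d,c);J=np.stack([P[...,:2]@ex+.0143,P[...,:2]@ey,P[...,2]],-1)
    q=J.reshape(-1,3)[(d>0).ravel()];base=q[(abs(q[:,2]-.0145)<.004)&(abs(q[:,0])<.03)];print(n,"base z",np.median(base[:,2]),"y range",np.percentile(base[:,1],[1,99]))
    for nm,lo,hi in(("lugL",-.053,-.033),("lugR",.023,.031)):
        m=q[(q[:,0]>lo-.001)&(q[:,0]<hi+.001)&(q[:,2]>.025)&(q[:,2]<.08)&(q[:,1]>.45)&(q[:,1]<.57)]
        if len(m)>50:
            r=cv2.minEnclosingCircle(m[:,1:].astype(np.float32));print(nm,len(m),"y",np.percentile(m[:,1],[.5,99.5]).round(4),"zmax",np.percentile(m[:,2],99).round(4),"y at top",m[m[:,2]>np.percentile(m[:,2],90),1].mean().round(4))
    # stops (front) z ~.028
    m=q[(abs(q[:,0])<.02)&(q[:,2]>.022)&(q[:,2]<.035)&(q[:,1]>.38)&(q[:,1]<.47)]
    if len(m): print("front stop",len(m),np.percentile(m[:,1],[1,99]).round(4),np.percentile(m[:,2],95))
    # leaf / hinge
    m=q[(abs(q[:,0])<.03)&(q[:,1]>.54)&(q[:,1]<.65)&(q[:,2]>.03)&(q[:,2]<.13)];
    if len(m): print("leafpts",len(m),np.percentile(m,[1,50,99],axis=0).round(4).tolist())
# oak in B
p,d,c=load("B");P=cloud(d,c)
m=((P[...,2]>.011)&(P[...,2]<.024)).astype(np.uint8);n,l,st,ce=cv2.connectedComponentsWithStats(m)
for i in range(1,n):
    if st[i,4]>1500: print(st[i],P[l==i].mean(0).round(4),cv2.minAreaRect(P[l==i][:,:2].astype(np.float32)))
E
```

```text
A base z 0.0150748844811282 y range [0.33480996 0.56866485]
lugL 2168 y [0.514  0.5687] zmax 0.0607 y at top 0.5267
lugR 2342 y [0.4507 0.5688] zmax 0.0603 y at top 0.5269
front stop 714 [0.4211 0.4301] 0.028583106336200852
leafpts 859 [[-0.0295, 0.5641, 0.0305], [0.0077, 0.566, 0.0485], [0.0298, 0.5687, 0.0601]]
B base z 0.014980428776713604 y range [0.41269046 0.56551721]
lugL 3862 y [0.5141 0.5674] zmax 0.0605 y at top 0.5268
lugR 2891 y [0.4506 0.5699] zmax 0.0772 y at top 0.5652
front stop 461 [0.4208 0.4302] 0.028458604147358794
leafpts 4734 [[-0.0288, 0.5643, 0.0329], [0.0081, 0.5662, 0.068], [0.0295, 0.5748, 0.0851]]
[   45     0   204   312 37462] [ 0.4885 -0.099   0.0155] ((0.48397988080978394, -0.08753599226474762), (0.12462069094181061, 0.19359007477760315), 76.04305267333984)
[  407    79    87   204 12946] [ 0.4395 -0.2753  0.0178] ((0.42796605825424194, -0.2746860384941101), (0.04274367168545723, 0.12984387576580048), 87.99794006347656)
[ 528  136   95  128 5920] [ 0.4041 -0.3485  0.017 ] ((0.40531590580940247, -0.35153526067733765), (0.03260160982608795, 0.07534263283014297), 59.936641693115234)
[  212   280   220    78 12698] [ 0.3623 -0.1733  0.0183] ((0.35613927245140076, -0.17271208763122559), (0.15396477282047272, 0.0606512650847435), 76.49398803710938)
[ 477  286  163   90 5062] [ 0.3202 -0.3562  0.0177] ((0.32589900493621826, -0.3547619581222534), (0.14609672129154205, 0.053500328212976456), 48.30577850341797)
```

View pics/B.png

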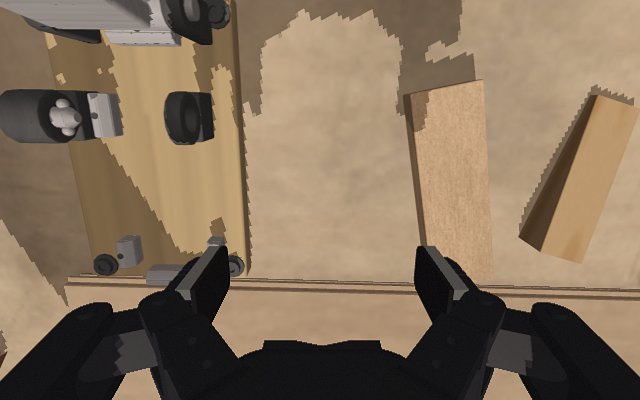

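Picture B: the oak's top spans (405–490, 80–278) px and is clear of the wedge at (580,180). The jig's right lug is at (190,118). The measured sizes agree with the spec: the oak is 42.7×129.8 mm, the lug tops are at 60.5 mm, and the front stop is at y −66.6.

```bash
cat >> plan.py <<'E'
TH=-.2418;EY=np.array([np.cos(TH),np.sin(TH),0]);EX=np.array([np.sin(TH),-np.cos(TH),0]);N0=np.array([.4858,-.1051,.015])
def nest(x,y,z): return N0+EX*x+EY*y+np.array([0,0,z])
def tonest(P): d=P-N0;return np.stack([d@EX,d@EY,d[...,2]],-1)
YJ=TH-np.pi/2
E
python3 - <<'E'
from plan import *
for n in "AB":
    p,d,c=load(n);q=tonest(cloud(d,c)).reshape(-1,3)[(d>0).ravel()]
    m=q[(abs(q[:,1]-.03)<.006)&(q[:,2]>.036)&(q[:,2]<.06)]
    h=np.histogram(m[:,0],np.arange(-.16,.05,.002));print(n,[(round(a*1000),int(k)) for a,k in zip(h[1],h[0]) if k>3])
O=np.array([.428,-.2747,.009]);a=-.035;u=np.array([np.cos(a),np.sin(a),0]);v=np.array([np.sin(a),-np.cos(a),0])
p,d,c=load("B");q=cloud(d,c).reshape(-1,3)-O;m=q[(abs(q@u)<.014)&(q[:,2]>-.003)&(q@v>.025)&(q@v<.12)&(q[:,2]<.03)]
print("wedge nearest",np.percentile(m@v,1) if len(m) else None)
m=q[(abs(q@u)<.05)&(abs(q@v)<.035)&(abs(q[:,2]-.009)<.003)];print("oak v range",np.percentile(m@v,[1,99]),"u",np.percentile(q[(abs(q@v)<.015)&(abs(q[:,2]-.009)<.003)&(abs(q@u)<.08)]@u,[.5,99.5]))
E
```

```text
A [(-134, 11), (-132, 71), (-130, 89), (-128, 117), (-126, 73), (-124, 74), (-122, 87), (-120, 128), (-118, 11), (-66, 6), (-64, 6), (-62, 4), (-60, 9), (-58, 12), (-56, 17), (-54, 109), (-52, 97), (-50, 99), (-48, 91), (-46, 101), (-44, 89), (-42, 92), (-40, 95), (-38, 94), (-36, 92), (-34, 53), (-32, 46), (-30, 54), (-28, 47), (-26, 24), (20, 9), (22, 202), (24, 109), (26, 91), (28, 90), (30, 36)]
B [(-52, 34), (-50, 99), (-48, 118), (-46, 124), (-44, 120), (-42, 113), (-40, 126), (-38, 118), (-36, 138), (-34, 397), (-32, 101), (-30, 63), (-28, 82), (-26, 54), (-24, 13), (22, 11), (24, 118), (26, 116), (28, 118), (30, 220)]
wedge nearest 0.06498834952401465
oak v range [-0.02083624  0.02025214] u [-0.0620267   0.06442182]
```

```bash
python3 - <<'E'
from plan import *
O=np.array([.4285,-.2747,0]);a=-.035;u=np.array([np.cos(a),np.sin(a),0]);off=-.008
g=O+u*off
q=go(g+[0,0,.135],a-np.pi/2,minc=.08,run=False);q0=env.get_state()["qpos"];print(pathclear(q0,q),clear(q))
if min(pathclear(q0,q),clear(q))<.085: raise SystemExit
env.goto_joints(q);env.grip(.066)
print(env.movel(g+[0,0,.076],velocity=.1,stop_force=8),env.get_state()["tcp_pos"])
env.grip(.03,40);s=env.get_state();print(s["opening"],s["gripper_force"],s["qpos"].round(2),clear(s["qpos"]))
env.movel(g+[0,0,.15],velocity=.15);s=env.get_state();print(s["tcp_pos"],s["force"],s["opening"],clear(s["qpos"]))
t=nest(0,off,.15-.015)
env.movel(t,velocity=.15,rot=down(YJ));s=env.get_state();print(s["tcp_pos"],t,s["qpos"].round(2),clear(s["qpos"]),s["force"],s["time"])
p,d,c=snap("C");
E
```

```text
go [-0.44  1.1   1.42  2.15 -1.24  1.2   0.01] score 0.103 via [[0.43, -0.21, 0.14], [0.43, -0.23, 0.14], [0.42, -0.25, 0.14]]
0.10933264105652896 0.12925690243072852
False [ 0.42052378 -0.27459002  0.07621362]
0.04105963938464436 41.09433889389038 [-0.39  1.12  1.27  2.17 -1.33  1.09  0.05] 0.13867888093909075
[ 0.4204697  -0.27391339  0.14941917] [ 0.23924587  0.20153527 -0.8540898 ] 0.04088649556134137 0.09068119999351232
[ 0.47765899 -0.10376882  0.14997826] [ 0.47803273 -0.10318439  0.15      ] [-0.82  1.04  1.42  2.17 -1.18  1.17 -0.58] 0.11091510360422847 [-0.07744615 -0.31402085 -0.8339471 ] 7.2583
```

View pics/C.png

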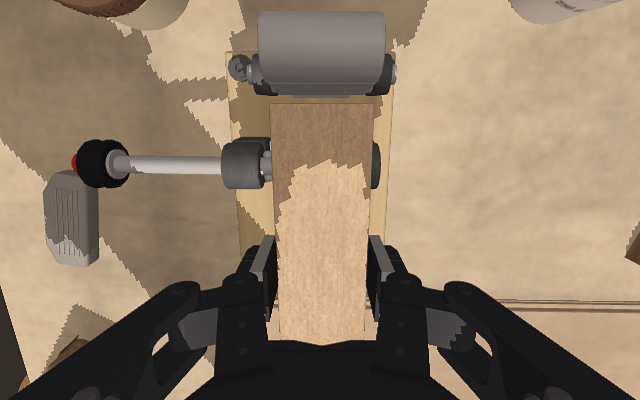

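The oak is held straight over the nest (270–372, from row 103 down), with the leaf open behind it at (322,45). Next I check its offset in depth, then lower it.

```bash
python3 - <<'E'
from plan import *
p,d,c=load("C");q=tonest(cloud(d,c)).reshape(-1,3);q=q[(d>0).ravel()]
m=q[(abs(q[:,0])<.03)&(q[:,2]>.07)&(q[:,2]<.1)&(q[:,1]<.08)&(q[:,1]>.0)]
zt=np.median(m[:,2]);m=m[abs(m[:,2]-zt)<.004];dz=np.median(m[:,2])
yend=np.percentile(m[abs(m[:,0])<.015][:,1],99.5);print("top z",zt,"far end y",yend)
for y in(.025,.055):
    w=m[abs(m[:,1]-y)<.006];print(y,np.percentile(w[:,0],[1,99]).round(4))
l=q[(abs(q[:,0])<.02)&(q[:,1]>.06)&(q[:,1]<.13)&(q[:,2]>.03)];print("leaf",np.percentile(l,[1,50,99],axis=0).round(4).tolist());i=l[:,2].argmax();print(l[i])
s=env.get_state();off=-.008;ey=.065-yend;ey=ey if abs(ey)<.004 else 0
t=nest(0,off+ey,.135)+[0,0,0]
t[:2]+= 0
env.movel(t,velocity=.05)
print(env.get_state()["tcp_pos"]-t)
t2=t.copy();t2[2]=.0765+.015
r=env.movel(t2,velocity=.06,stop_force=10);s=env.get_state();print(r,s["tcp_pos"]-t2,s["force"],s["time"])
E
```

```text
top z 0.07642696891508569 far end y 0.07105229336404323
0.025 [-0.02    0.0208]
0.055 [-0.0201  0.0208]
leaf [[-0.0196, 0.0605, 0.0482], [0.0, 0.0792, 0.0892], [0.0196, 0.0935, 0.0925]]
[0.01399604 0.08200937 0.09348408]
[-1.13390304e-04 -3.55757785e-04  4.00485801e-05]
True [-3.12711339e-04  3.91550797e-05  1.66135697e-04] [-0.10824299  0.25565691  5.29220778] 8.5083
```

```bash
python3 - <<'E'
from plan import *
env.grip(.062)
p=env.get_state()["tcp_pos"].copy();p[2]=.165;env.movel(p,velocity=.15)
p,d,c=snap("D");q=tonest(cloud(d,c)).reshape(-1,3);q=q[(d>0).ravel()]
m=q[(abs(q[:,0])<.025)&(q[:,2]>.008)&(q[:,2]<.03)&(q[:,1]<.066)&(q[:,1]>-.03)]
for y in(-.02,.0,.025,.055):
    w=m[(abs(m[:,1]-y)<.006)&(m[:,2]>.012)];print(y,np.percentile(w[:,0],[1,99]).round(4),w[:,2].mean().round(4))
w=m[(abs(m[:,0])<.018)&(abs(m[:,2]-.018)<.003)];print("end",np.percentile(w[:,1],[.5,99.8]).round(4))
l=q[(abs(q[:,0])<.015)&(q[:,1]>.06)&(q[:,1]<.14)&(q[:,2]>.03)]
for z in np.arange(.035,.12,.006):
    k=l[abs(l[:,2]-z)<.003]
    if len(k): print("leaf z",z.round(3),len(k),np.percentile(k[:,1],[2,98]).round(4))
print(env.get_state()["time"],env.get_state()["tcp_pos"])
# candidate hook poses
for y,z in((.115,.17),(.115,.12),(.05,.125),(.03,.12)):
    P=nest(0,y,z)
    for q3 in(1.42,1.2,.9):
        for Q in ik(P,down(YJ),q3): print(y,z,Q.round(2),clear(Q).round(3))
E
```

```text
-0.02 [-0.0206  0.0202] 0.0179
0.0 [-0.0207  0.0203] 0.0179
0.025 [-0.0207  0.0236] 0.0182
0.055 [-0.0211  0.02  ] 0.018
end [-0.0294  0.0633]
leaf z 0.047 106 [0.0677 0.0682]
leaf z 0.053 88 [0.0681 0.0689]
leaf z 0.059 118 [0.0689 0.0696]
leaf z 0.065 130 [0.0695 0.0703]
leaf z 0.071 150 [0.0702 0.0709]
leaf z 0.077 108 [0.0707 0.0712]
leaf z 0.083 635 [0.0711 0.0939]
leaf z 0.089 4123 [0.0732 0.0923]
leaf z 0.095 275 [0.0787 0.0863]
9.5417 [ 0.47686912 -0.10240533  0.16418443]
0.115 0.17 [-0.69  1.1   1.42  1.86 -1.14  1.31 -0.73] 0.126
0.115 0.17 [-0.64  0.89  1.2   1.86 -0.94  1.1  -0.88] 0.034
0.115 0.17 [-0.51  0.69  0.9   1.86 -0.67  0.93 -1.11] -0.002
0.115 0.12 [-0.68  1.22  1.42  1.89 -1.27  1.33 -0.67] 0.186
0.115 0.12 [-0.63  1.    1.2   1.89 -1.08  1.09 -0.79] 0.079
0.115 0.12 [-0.5   0.78  0.9   1.88 -0.79  0.88 -1.01] 0.001
0.05 0.125 [-0.75  1.14  1.42  2.04 -1.24  1.25 -0.61] 0.147
0.05 0.125 [-0.7   0.9   1.2   2.04 -1.04  1.01 -0.76] 0.048
0.05 0.125 [-0.56  0.68  0.9   2.03 -0.76  0.8  -1.01] 0.009
0.03 0.12 [-0.77  1.13  1.42  2.09 -1.25  1.24 -0.58] 0.145
0.03 0.12 [-0.72  0.88  1.2   2.09 -1.05  0.98 -0.74] 0.05
0.03 0.12 [-0.57  0.66  0.9   2.08 -0.77  0.77 -0.99] 0.005
```

```bash
python3 - <<'E'
from plan import *
env.grip(0.0,40)
T=.073
q0=env.get_state()["qpos"]
q=go(nest(0,.128,.125+T),YJ,minc=.08,run=False);print(pathclear(q0,q),clear(q))
print([tonest(fk(X,q0+(q-q0)*s)[0]).round(3).tolist() for s in np.linspace(0,1,9)])
if min(pathclear(q0,q),clear(q))<.075: raise SystemExit
env.goto_joints(q)
print(env.movel(nest(0,.128,.066+T),velocity=.12,stop_force=6),env.get_state()["force"])
print(env.movel(nest(0,.070,.066+T),velocity=.06,stop_force=15),tonest(env.get_state()["tcp_pos"]),env.get_state()["force"],clear(env.get_state()["qpos"]),env.get_state()["time"])
env.movel(nest(0,.08,.068+T),velocity=.06)
env.movel(nest(0,.085,.09+T),velocity=.1)
p,d,c=snap("E");q=tonest(cloud(d,c)).reshape(-1,3);q=q[(d>0).ravel()]
l=q[(abs(q[:,0])<.02)&(q[:,1]>.01)&(q[:,1]<.09)&(q[:,2]>.025)&(q[:,2]<.11)];print(len(l))
for y in np.arange(.015,.09,.006):
    k=l[abs(l[:,1]-y)<.003]
    if len(k): print(y.round(3),len(k),np.percentile(k[:,2],[2,50,98]).round(4))
E
```

```text
go [-0.68  1.05  1.42  1.81 -1.09  1.32 -0.78] score 0.082 via [[0.51, -0.11, 0.18], [0.55, -0.12, 0.19], [0.58, -0.13, 0.2]]
0.08943769238171598 0.10351699431361894
[[-0.0, -0.009, 0.15], [-0.0, 0.01, 0.156], [-0.0, 0.028, 0.162], [-0.0, 0.046, 0.168], [-0.0, 0.064, 0.174], [-0.0, 0.08, 0.18], [-0.0, 0.097, 0.186], [-0.0, 0.113, 0.192], [-0.0, 0.128, 0.198]]
False [ 0.14102861 -0.1054543   0.53378092]
False [1.64739711e-05 7.00010329e-02 1.38952998e-01] [-0.36648922 -0.76644676  0.18095552] 0.11015597714644608 12.5417
1780
0.063 7 [0.0447 0.049  0.0533]
0.069 298 [0.037  0.0402 0.0445]
0.075 392 [0.0385 0.0402 0.0417]
0.081 596 [0.0377 0.04   0.0418]
0.087 487 [0.0295 0.0355 0.0391]
```

View pics/E.png

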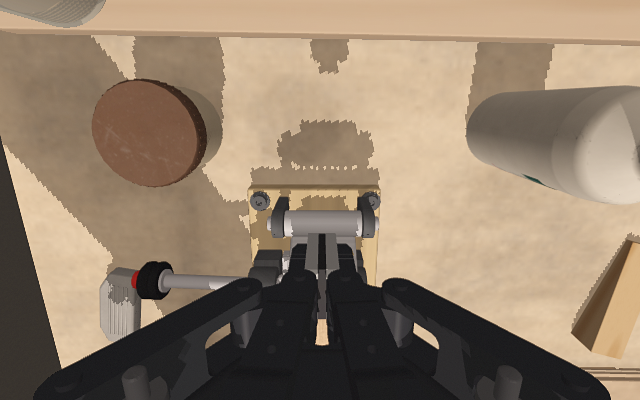

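The leaf has swung forward: the knuckle shows at (320,222) and the plate is hidden under the fingers. The jar, bottle and pin are undisturbed. Next I press the leaf down from above.

```bash
python3 - <<'E'
from plan import *
T=.073
env.movel(nest(0,.08,.102+T),velocity=.1)
env.movel(nest(0,.038,.102+T),velocity=.1);s=env.get_state();print(s["force"],clear(s["qpos"]))
r=env.movel(nest(0,.036,.041+T),velocity=.05,stop_force=18);s=env.get_state();print(r,tonest(s["tcp_pos"])-[0,0,T],s["force"],s["time"])
env.movel(nest(0,.036,.085+T),velocity=.15)
env.movel(nest(0,-.02,.085+T),velocity=.15)
p,d,c=snap("F");q=tonest(cloud(d,c)).reshape(-1,3);q=q[(d>0).ravel()]
l=q[(abs(q[:,0])<.018)&(q[:,1]>.01)&(q[:,1]<.09)&(q[:,2]>.01)&(q[:,2]<.11)]
for y in np.arange(.015,.09,.006):
    k=l[abs(l[:,1]-y)<.003]
    if len(k): print(y.round(3),len(k),np.percentile(k[:,2],[2,50,98]).round(4))
# pin: centroid cross-section along x
for x in np.arange(-.145,-.05,.004):
    k=q[(abs(q[:,0]-x)<.002)&(abs(q[:,1]-.03)<.03)&(q[:,2]>.015)]
    if len(k)>3: print("pin",x.round(3),len(k),"y",np.percentile(k[:,1],[3,97]).round(4),"ztop",np.percentile(k[:,2],98).round(4))
print(env.get_state()["time"])
E
```

```text
[-0.46311416 -0.94721422  0.96745838] 0.08072514620577828
True [0.00021278 0.03511205 0.07788428] [ 0.62530375 -0.02255373 -0.16474918] 14.7583
0.015 459 [0.0168 0.018  0.0194]
0.021 480 [0.0166 0.0179 0.0193]
0.027 184 [0.0168 0.018  0.0192]
0.033 362 [0.0696 0.0724 0.0753]
0.039 904 [0.0744 0.0766 0.0788]
0.045 1047 [0.0766 0.078  0.0792]
0.051 1027 [0.0728 0.0758 0.0784]
0.057 818 [0.0487 0.0558 0.0729]
0.063 746 [0.0423 0.0488 0.0552]
0.069 657 [0.0358 0.0389 0.0495]
0.075 779 [0.0381 0.0402 0.042 ]
0.081 714 [0.0379 0.0401 0.0419]
0.087 256 [0.0339 0.0365 0.0391]
pin -0.141 14 y [0.0259 0.0354] ztop 0.0318
pin -0.137 64 y [0.0248 0.0358] ztop 0.0334
pin -0.133 17 y [0.023  0.0386] ztop 0.0392
pin -0.129 321 y [0.0183 0.0432] ztop 0.0404
pin -0.125 231 y [0.0178 0.043 ] ztop 0.0395
pin -0.121 313 y [0.0185 0.0432] ztop 0.0412
pin -0.117 695 y [0.0183 0.0419] ztop 0.0397
pin -0.113 103 y [0.0253 0.0349] ztop 0.0328
pin -0.109 95 y [0.0254 0.0347] ztop 0.0333
pin -0.105 99 y [0.0255 0.0348] ztop 0.0332
pin -0.101 102 y [0.0255 0.0347] ztop 0.0338
pin -0.097 100 y [0.0255 0.0348] ztop 0.0339
pin -0.093 99 y [0.0256 0.0348] ztop 0.034
pin -0.089 104 y [0.0257 0.0348] ztop 0.0344
pin -0.085 94 y [0.0258 0.0349] ztop 0.0353
pin -0.081 102 y [0.0258 0.0349] ztop 0.0351
pin -0.077 103 y [0.0259 0.0349] ztop 0.0355
pin -0.073 101 y [0.026  0.0349] ztop 0.0357
pin -0.069 112 y [0.0252 0.0349] ztop 0.0357
pin -0.065 105 y [0.0252 0.0349] ztop 0.036
pin -0.061 106 y [0.0253 0.0348] ztop 0.0364
pin -0.057 100 y [0.0254 0.0346] ztop 0.037
pin -0.053 86 y [0.0203 0.0417] ztop 0.0449
15.5833
```

View pics/F.png

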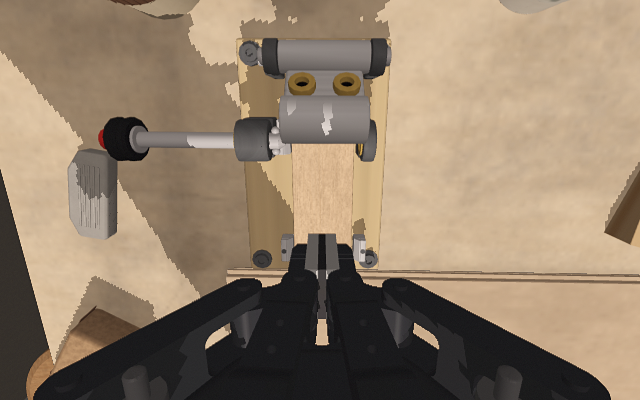

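The leaf stands at about 0.8 rad: the eye is at (325,118), the bushings are at (302,83) and (346,83), and the oak is seated. The press stopped on the first contact bump, so I repeat it slower with a higher limit.

```bash
python3 - <<'E'
from plan import *
T=.073
env.movel(nest(0,.038,.085+T),velocity=.12)
for z in (.070,.060,.050,.0415):
    r=env.movel(nest(0,.038 if z>.055 else .034,z+T),velocity=.03,stop_force=30);s=env.get_state();print(z,r,(tonest(s["tcp_pos"])-[0,0,T]).round(4),s["force"].round(1))
    if r: break
p=tonest(s["tcp_pos"]);env.movel(nest(0,.034,.085+T),velocity=.15)
env.movel(nest(0,-.02,.085+T),velocity=.15)
p,d,c=snap("G");q=tonest(cloud(d,c)).reshape(-1,3);q=q[(d>0).ravel()]
l=q[(abs(q[:,0])<.018)&(q[:,1]>.01)&(q[:,1]<.09)&(q[:,2]>.01)&(q[:,2]<.11)]
for y in np.arange(.015,.09,.006):
    k=l[abs(l[:,1]-y)<.003]
    if len(k): print(y.round(3),len(k),np.percentile(k[:,2],[2,50,98]).round(4))
print(env.get_state()["time"])
E
```

```text
0.07 True [0.0002 0.0341 0.0741] [-0.8 -0.1  1.9]
0.015 472 [0.0168 0.0179 0.0194]
0.021 321 [0.0166 0.018  0.0192]
0.027 70 [0.0642 0.0654 0.0665]
0.033 757 [0.0668 0.0714 0.0737]
0.039 931 [0.0728 0.0741 0.0754]
0.045 981 [0.0715 0.0735 0.0753]
0.051 942 [0.0499 0.0687 0.0729]
0.057 766 [0.0453 0.0516 0.0547]
0.063 736 [0.0401 0.0468 0.0511]
0.069 689 [0.0354 0.0379 0.0464]
0.075 814 [0.0378 0.0402 0.0419]
0.081 730 [0.0381 0.0401 0.0419]
0.087 206 [0.0346 0.0367 0.0389]
17.425
```

```bash
python3 - <<'E'
from plan import *
T=.073
env.movel(nest(0,.038,.079+T),velocity=.12);print(tonest(env.get_state()["tcp_pos"]))
for z in np.arange(.076,.0535,-.0025):
    y=.038 if z>.066 else .034
    env.movel(nest(0,y,z+T),velocity=.03);s=env.get_state();print(z.round(4),(tonest(s["tcp_pos"])-[0,0,T]).round(4),s["force"].round(1),s["torque"].round(2))
    if np.abs(s["force"]).max()>20: break
else:
    for z in np.arange(.051,.0425,-.0025):
        env.movel(nest(0,.034,z+T),velocity=.03);s=env.get_state();print(z.round(4),(tonest(s["tcp_pos"])-[0,0,T]).round(4),s["force"].round(1))
        if np.abs(s["force"]).max()>20: break
print(s["time"])
E
```

```text
[0.00039957 0.0376648  0.151854  ]
0.076 [-0.0001  0.0374  0.0758] [0.9 0.3 0.3] [-0.03 -0.05 -0.01]
0.0735 [0.     0.0376 0.0734] [-0.3  0.5  0.1] [-0.03  0.05 -0.04]
0.071 [0.0001 0.0376 0.0709] [-1.5 -0.3  1.4] [ 0.03  0.25 -0.01]
0.0685 [-0.      0.0382  0.0683] [0.2 0.6 0.8] [-0.    0.04  0.03]
0.066 [-0.0001  0.0338  0.0658] [-0.7 -0.5  0.9] [-0.01  0.02 -0.03]
0.0635 [-0.      0.034   0.0633] [-0.2 -0.   0.1] [ 0.01  0.   -0.02]
0.061 [-0.      0.034   0.0608] [-0.1 -0.6  0. ] [-0.02 -0.06 -0.09]
0.0585 [-0.      0.034   0.0583] [-0.   0.3 -0.3] [-0.06 -0.03 -0.  ]
0.056 [-0.      0.034   0.0558] [-0.9 -0.6 -0.6] [ 0.01 -0.01  0.01]
0.051 [-0.      0.0339  0.0508] [-0.   0.6  0.1]
0.0485 [-0.      0.034   0.0484] [ 0.8 -0.2 -0.3]
0.046 [-0.      0.034   0.0459] [-0.8  1.   0.1]
0.0435 [-0.      0.034   0.0434] [-0.4 -1.   0.1]
21.4333
```

```bash
python3 - <<'E'
from plan import *
T=.073
r=env.movel(nest(0,.034,.0400+T),velocity=.01,stop_force=15);s=env.get_state();print(r,(tonest(s["tcp_pos"])-[0,0,T]).round(4),s["force"].round(1))
env.movel(nest(0,.03,.075+T),velocity=.15)
q0=env.get_state()["qpos"];best=None
for yw in(TH,TH+np.pi):
    q=go(nest(-.175,.0303,.075+T),yw,run=False,minc=.06)
    if q is not None:
        c=min(pathclear(q0,q),clear(q));print(c)
        if best is None or np.abs(q-q0).max()<np.abs(best[0]-q0).max(): best=(q,c)
q,c=best
print([tonest(fk(X,q0+(q-q0)*s)[0]).round(3).tolist() for s in np.linspace(0,1,6)])
if c>.075:
    env.goto_joints(q);p,d,c=snap("H")
    Q=tonest(cloud(d,c)).reshape(-1,3);Q=Q[(d>0).ravel()]
    for y in np.arange(.015,.09,.006):
        k=Q[(abs(Q[:,0])<.018)&(abs(Q[:,1]-y)<.003)&(Q[:,2]>.01)&(Q[:,2]<.1)]
        if len(k): print(y.round(3),len(k),np.percentile(k[:,2],[2,50,98]).round(4))
    for x in np.arange(-.143,-.12,.002):
        k=Q[(abs(Q[:,0]-x)<.001)&(abs(Q[:,1]-.03)<.03)&(Q[:,2]>.015)&(Q[:,2]<.06)]
        if len(k)>3: print("pin",x.round(3),len(k),"y",np.percentile(k[:,1],[3,97]).round(4),"z",np.percentile(k[:,2],[2,98]).round(4))
print(env.get_state()["time"])
E
```

```text
True [0.0001 0.034  0.0431] [-1.9  1.3  7.6]
go [-1.01  0.86  1.2   2.   -0.97  1.02  0.43] score 0.047 via [[0.53, -0.07, 0.16], [0.54, -0.03, 0.16], [0.55, 0.01, 0.16]]
0.06993604642488997
go [-1.07  1.09  1.42  2.   -1.17  1.25 -2.55] score 0.033 via [[0.53, -0.07, 0.16], [0.54, -0.03, 0.16], [0.55, 0.01, 0.16]]
0.06993604642488997
[[-0.0, 0.03, 0.148], [-0.034, 0.034, 0.148], [-0.068, 0.036, 0.147], [-0.103, 0.037, 0.147], [-0.139, 0.035, 0.147], [-0.175, 0.03, 0.148]]
22.0583
```

```bash
python3 - <<'E'
from plan import *
T=.073
q0=env.get_state()["qpos"]
q=go(nest(-.175,.0303,.075+T),TH,run=False,minc=.04);c=min(pathclear(q0,q),clear(q));print(c)
if c>.065:
    env.goto_joints(q);p,d,c=snap("H")
    Q=tonest(cloud(d,c)).reshape(-1,3);Q=Q[(d>0).ravel()]
    for y in np.arange(.015,.09,.006):
        k=Q[(abs(Q[:,0])<.018)&(abs(Q[:,1]-y)<.003)&(Q[:,2]>.01)&(Q[:,2]<.1)]
        if len(k): print(y.round(3),len(k),np.percentile(k[:,2],[2,50,98]).round(4))
    for x in np.arange(-.143,-.12,.002):
        k=Q[(abs(Q[:,0]-x)<.001)&(abs(Q[:,1]-.03)<.03)&(Q[:,2]>.015)&(Q[:,2]<.06)]
        if len(k)>3: print("pin",x.round(3),len(k),"y",np.percentile(k[:,1],[3,97]).round(4),"z",np.percentile(k[:,2],[2,98]).round(4))
print(env.get_state()["time"])
E
```

```text
go [-1.07  1.09  1.42  2.   -1.17  1.25  0.59] score 0.044 via [[0.53, -0.07, 0.16], [0.54, -0.03, 0.16], [0.55, 0.01, 0.16]]
0.06993604642488997
23.2917
```

View pics/H.png

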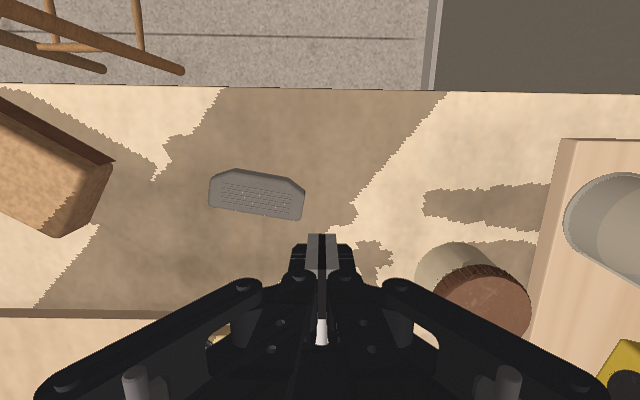

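The scraper at (257,195) is clear of the fingertips at (320,240), and they will stay above its 15 mm height. Next I lower beside the button and push.

```bash
python3 - <<'E'
from plan import *
T=.073
print(env.movel(nest(-.175,.0303,.012+T),velocity=.1,stop_force=8))
def st(): 
    s=env.get_state();f=s["force"];print((tonest(s["tcp_pos"])-[0,0,T]).round(4),"fx",round(f@EX,1),"fy",round(f@EY,1),"fz",round(f[2],1),"t",s["time"]);return s
st()
env.movel(nest(-.156,.0303,.012+T),velocity=.06);st()
xs=np.arange(-.150,-.0825,.005)
for i,x in enumerate(xs):
    env.movel(nest(x,.0303,.012+T+.005*min(1,(x+.15)/.045)),velocity=.04);s=st()
    if np.linalg.norm(s["force"])>25: print("STOP");break
print(clear(s["qpos"]))
p,d=camera("scene");cv2.imwrite("pics/S1.png",cv2.resize(p[100:260,220:420],None,fx=3.5,fy=3.5,interpolation=cv2.INTER_CUBIC))
E
```

```text
False
[-0.1749  0.0306  0.0124] fx -0.4 fy 0.7 fz -0.1 t 24.075
[-0.1555  0.0304  0.0122] fx -0.3 fy -0.8 fz -0.1 t 24.5417
[-0.1498  0.0303  0.012 ] fx -0.2 fy 0.3 fz 0.1 t 24.8417
[-0.1448  0.0303  0.0126] fx -0.8 fy -0.5 fz 0.3 t 25.1167
[-0.1394  0.0303  0.0132] fx -0.0 fy -0.3 fz 0.3 t 25.3917
[-0.1345  0.0303  0.0138] fx -0.3 fy -0.1 fz -0.3 t 25.6667
[-0.1295  0.0303  0.0143] fx 0.6 fy 0.6 fz -0.1 t 25.9417
[-0.1245  0.0303  0.0148] fx -0.1 fy 0.7 fz -1.1 t 26.2167
[-0.1195  0.0303  0.0154] fx -0.4 fy -0.2 fz 0.2 t 26.4917
[-0.1145  0.0302  0.0159] fx 0.3 fy 0.3 fz 0.1 t 26.7667
[-0.1095  0.0302  0.0165] fx -0.3 fy 0.0 fz 0.1 t 27.0417
[-0.1045  0.0303  0.0171] fx 0.2 fy 0.7 fz -0.1 t 27.3167
[-0.0996  0.0303  0.0171] fx -0.7 fy -0.1 fz 0.5 t 27.5917
[-0.0943  0.0302  0.017 ] fx -0.1 fy -0.4 fz 1.0 t 27.8667
[-0.0896  0.0303  0.017 ] fx 0.7 fy -0.0 fz 0.6 t 28.1417
[-0.0852  0.0304  0.0171] fx -3.5 fy -0.3 fz 1.9 t 28.4167
0.15509289638614437
```

View pics/S1.png

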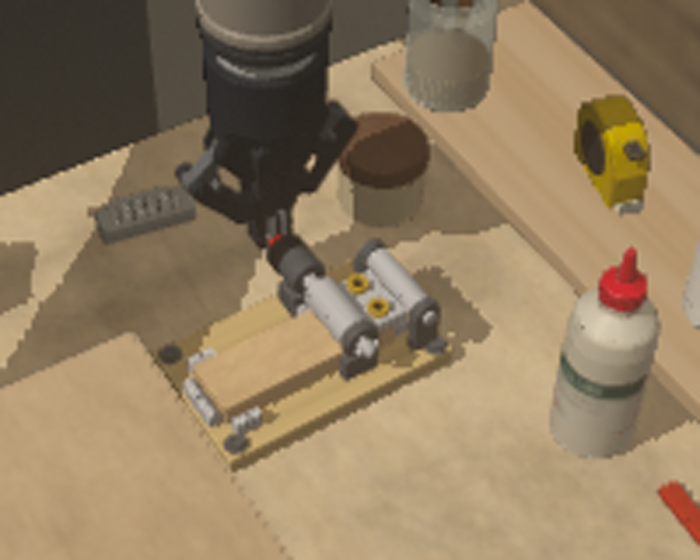

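The crop shows the leaf shut with the bushings at (357,283) and (378,305). The pin's handle is up against the left lug at (295,260), the tip is showing past the right lug at (365,345), and nothing else has moved. I'll finish the drive until it stops firmly, then let go.

```bash
python3 - <<'E'
from plan import *
T=.073
def st(): 
    s=env.get_state();f=s["force"];print((tonest(s["tcp_pos"])-[0,0,T]).round(4),"fx",round(f@EX,1),"fy",round(f@EY,1),"fz",round(f[2],1),"t",s["time"]);return s
for x in np.arange(-.0835,-.0755,.001):
    r=env.movel(nest(x,.0303,.017+T),velocity=.02);s=st()
    if s["force"]@EX<-15: break
env.dwell(.3);st()
env.movel(nest(-.095,.0303,.017+T),velocity=.04);env.movel(nest(-.13,.0303,.017+T),velocity=.12);env.movel(nest(-.16,.0303,.10+T),velocity=.15);s=st()
for n in("scene","side"):
    p,d=camera(n);cv2.imwrite(f"pics/{n}2.png",p);c=calibration(n);P=tonest(cloud(d,c));Q=P[d>0]
    k=Q[(abs(Q[:,1]-.03)<.008)&(Q[:,2]>.024)&(Q[:,2]<.07)]
    h=np.histogram(k[:,0],np.arange(-.14,.06,.004));print(n,[(round(a*1000),int(b),) for a,b in zip(h[1],h[0]) if b>0])
    hs=cv2.cvtColor(p,cv2.COLOR_BGR2HSV);m=((hs[...,0]<8)|(hs[...,0]>172))&(hs[...,1]>150)&(hs[...,2]>70)&(abs(P[...,1]-.03)<.03)&(P[...,0]<-.04)&(P[...,0]>-.16)&(abs(P[...,2]-.032)<.03)
    if m.any(): print("red",m.sum(),np.percentile(P[m],[0,50,100],axis=0).round(4).tolist())
    k=Q[(abs(Q[:,0])<.015)&(Q[:,2]<.06)&(Q[:,2]>.02)]
    for y in(.02,.03,.042,.054,.06,.078):
        w=k[abs(k[:,1]-y)<.004]; 
        if len(w): print("leaf",y,len(w),np.percentile(w[:,2],[50,98]).round(4))
    if n=="scene": cv2.imwrite("pics/S2.png",cv2.resize(p[140:230,250:370],None,fx=6,fy=6,interpolation=cv2.INTER_CUBIC))
E
```

```text
[-0.0837  0.0304  0.0171] fx -3.5 fy -0.5 fz 2.6 t 28.7167
[-0.0827  0.0304  0.0171] fx -5.7 fy 0.8 fz 3.1 t 28.9667
[-0.0816  0.0304  0.0171] fx -4.9 fy -0.9 fz 3.2 t 29.2167
[-0.0807  0.0304  0.017 ] fx -5.9 fy -0.1 fz 2.9 t 29.4667
[-0.0798  0.0304  0.017 ] fx -5.1 fy -0.0 fz 3.7 t 29.7167
[-0.0792  0.0304  0.0171] fx -6.7 fy 0.1 fz 4.3 t 29.9667
[-0.079   0.0304  0.017 ] fx -9.1 fy -0.9 fz 5.7 t 30.2167
[-0.0789  0.0304  0.017 ] fx -12.3 fy -0.3 fz 7.8 t 30.4667
[-0.0787  0.0305  0.017 ] fx -13.9 fy -2.6 fz 8.0 t 30.7167
[-0.0787  0.0305  0.017 ] fx -13.9 fy -1.5 fz 7.7 t 31.0167
[-0.1596  0.0299  0.0995] fx -0.4 fy -0.9 fz 0.4 t 32.8417
scene [(-76, 2), (-72, 5), (-64, 12), (-60, 6), (-56, 9), (-52, 9), (-48, 9), (-44, 6), (-40, 9), (-36, 15), (-32, 21), (-28, 5), (-24, 1), (-20, 7), (-16, 11), (-12, 8), (-8, 9), (-4, 10), (0, 9), (4, 8), (8, 9), (12, 8), (16, 10), (20, 10), (24, 5), (28, 19), (32, 21), (36, 11), (40, 7), (44, 1)]
red 5 [[-0.0732, 0.0242, 0.0325], [-0.0708, 0.0257, 0.0351], [-0.0681, 0.0292, 0.0377]]
leaf 0.02 52 [0.0362 0.0425]
leaf 0.03 38 [0.0417 0.0436]
leaf 0.042 15 [0.0296 0.0385]
leaf 0.054 31 [0.0313 0.0361]
leaf 0.06 30 [0.0301 0.035 ]
leaf 0.078 35 [0.0388 0.0416]
side [(-68, 5), (-64, 8), (-60, 2), (-56, 10), (-52, 2), (-48, 5), (-44, 7), (-40, 5), (-36, 21), (-32, 7), (-28, 1), (-20, 8), (-16, 4), (-12, 5), (-8, 7), (-4, 8), (0, 6), (4, 6), (8, 7), (12, 7), (16, 7), (20, 8), (24, 8), (28, 30), (32, 12), (36, 15), (40, 4)]
leaf 0.02 9 [0.0404 0.0429]
leaf 0.03 24 [0.0447 0.0464]
leaf 0.042 29 [0.0379 0.0424]
leaf 0.054 22 [0.0356 0.0378]
leaf 0.06 22 [0.0332 0.0381]
leaf 0.078 24 [0.0415 0.0433]
```

View pics/S2.png

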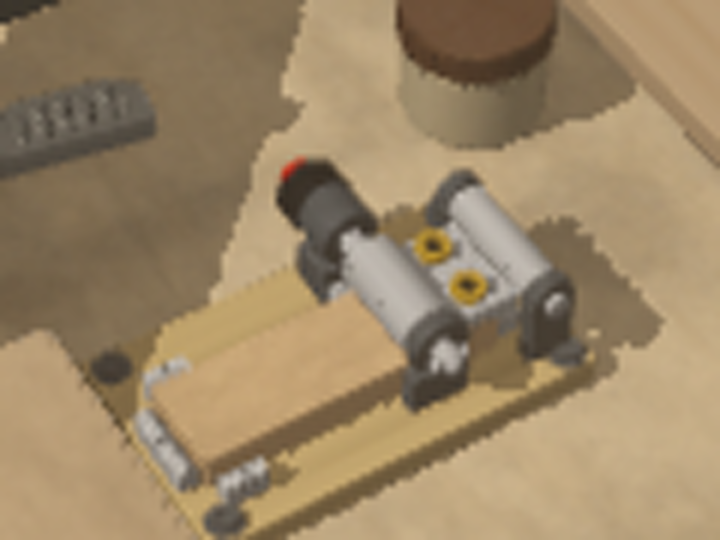

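The pin is home: the handle is against the left lug at (320,200), the tip and balls are beyond the right lug at (448,352), and the red button is out again at (292,168). The hard stop came 6 mm after the spring engaged, as expected. I hand in now.

```bash
python3 -c "
from h import *
print(job.job_done())"
```

```text
the job is handed in; nothing more can be done
None
```

I handed the job in at about 33 s on the robot's clock: the off-cut is seated in the nest, the leaf is shut, and the pin is home and locked with its button back out. The bystanders I could see in the pictures were where they started.

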